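# Nest the sample cups in the holder

## Task

Put the set of cups away by nesting them in size order: set the medium cup all the way down inside the large cup that is fixed on the bracket, and the small cup all the way down inside the medium one, all upright. Set them down gently, without dropping them in or ramming them, and leave the other pieces on the table where they are.

Things in the scene. Friction and masses are not known exactly. Their poses are not given: they have to be found in the camera images.
- large: Large dark grey plastic cup, open at the top, fixed on a low aluminium bracket (base 90 x 100 mm) that is bolted down; it cannot move. Origin: on the table, under the cup's axis; z up. The cup stands on the bracket from 40 to 110 mm above the table (rim at 110). It widens upward: outside diameter 68 mm at its foot, 78 mm at the rim; wall 4 mm, so the mouth is 70 mm wide inside; its thick flat floor lies 65 mm above the table, 45 mm below the rim.
- large_in (a point): Centre of the large cup's inner floor, 65 mm above the table; about 63 mm clear diameter there. z up.
- medium: Medium dark grey plastic cup, loose, standing upright, open at the top, about 0.13 kg. Origin: centre of its underside; z up along its axis. Height 85 mm; outside diameter 50 mm at the foot, 60 mm at the rim; wall 3 mm, mouth 54 mm wide inside; thick base, inner floor 25 mm above the underside. Seated in the large cup, it stands 40 mm proud of the large cup's rim.
- medium_in (a point): Centre of the medium cup's inner floor, 25 mm above its underside; about 46 mm clear diameter there. z along the cup's axis.
- small: Small dark grey plastic cup, loose, standing upright, open at the top, about 0.08 kg. Origin: centre of its underside; z up along its axis. Height 100 mm; outside diameter 34 mm at the foot, 42 mm at the rim; wall 3 mm; thick base, inner floor 25 mm above the underside. Seated in the medium cup, it stands 40 mm proud of the medium cup's rim.
- disc_a: Bystander: solid blue disc, 40 mm diameter, 20 mm high. Origin: centre of its underside.
- disc_b: Bystander: solid red disc, 40 mm diameter, 20 mm high. Origin: centre of its underside.
- block: Bystander: blue block, 50 x 30 x 18 mm. Origin: centre of its underside.
- collar: Bystander: steel ring, 48 mm diameter, 16 mm high. Origin: centre of its underside.
- driver: Bystander: screwdriver 160 mm long, lying along its x axis.
- wedge: Bystander: flat red piece, 45 x 45 x 16 mm. Origin: centre of its underside.
Mind the look-alikes: they are no part of the job. Leave any green look-alike of the medium alone.

How it is judged:
By the outcome, as a careful person would: the job done as asked, in the order asked, and still so for the second after the job is handed in, with the robot touching nothing.
It also fails if it takes over 72 s, if anything falls off the work surface, if the arm or the gripper's body presses on something with over 40 N, if the wrist force passes 120 N, or if a joint passes its speed limit or range.

## Robot

A 6-joint arm with a two-finger parallel gripper is mounted at the origin on the work surface. World frame = base frame: x ahead of the robot, y to its left, z up, the work surface at z = 0. Lengths are in m, angles in rad, forces in N, time in s.
With the tool pointing down it reaches from about 0.35 to 0.775 m from the base axis. Payload 5.5 kg.
Tool frame: the origin (TCP) lies at the very end of the fingers, on their centre line; the grasp point (between the pads) lies 19 mm behind it; x points along the fingers, y is the direction in which the jaws open and shut, and the axes are right-handed (so a half turn about x gives the same grasp; the last joint's range is limited). The gripper opens to 85 mm and grips with 20 to 120 N. Pads are 22 mm wide; open, the fingers measure 114 mm over their backs; the gripper's body (76 mm by 85 mm) begins 54 mm behind the grasp point. The pads swing forward as they close: fully open they stand 13 mm farther back than shut.
Start: joints at [-1.461, 0.313, 0.046, 1.304, 0, 1.431], TCP at [0.142, -0.557, 0.231] pointing down, gripper open.
Joint ranges: [-2.76, 2.76], [-0.86, 1.69], [-1.03, 1.26], [-2.2, 2.34], [-1.47, 1.5], [-3.14, 3.14]. Speed limits (rad/s): [2.57, 2.57, 3.14, 3.14, 3.14, 3.14].

## Interface

Orientations are given as a unit quaternion [w, x, y, z].
In Python, from workcell import readout, cams, env, finder gives the robot as it stands.
- The arm moves only by the tool drive_tool, never from a script. Its argument "moves" is a list that holds one entry, the list of rows, each a list of 7 numbers: the shift along the tool's x, y, z in m, then the turn, a rotation vector about the tool's x, y, z in rad, then the closure in counts, from 0 (fully open) to 255 (shut). A call has exactly 5 rows; each row is the pose to reach, as a shift and turn from the pose measured when the call began, along the tool's axes at that moment; what a row does not reach only later rows make up. A row lasts 1/8 s, in which the tool goes at most 62.5 mm and 10.7 degrees, less where a joint would pass 70% of its speed; a pose out of reach is approached as far as the arm can. A call with a gripper value outside its range is refused whole. The fingers move at their own pace and stop on an object; "squeeze" is the grip in N (left out, the last holds). Time passes only in rows, so rows that repeat a pose let the fingers close, or fill a call up. It gives the time, the measured TCP pose, the force and the opening at its end, in the units of the state.
- readout.get_state(): the state, without advancing time (a new reading comes with each control period).
- cams.read_camera(name): name is "side" or "top"; returns the picture (420x560x3 uint8, blue, green, red); there is no depth.
- cams.camera_params(name): a dict with "mtx" (3x3 intrinsics, pixels), "R" (3x3) and "t" (3): a world point X has camera coordinates R X + t. Camera axes: x right, y down, z forward; pixel columns grow to the right and rows downward; lengths in m; the calibration is good to about 2 mm. A picture is of the moment at which its call begins. camera_params takes no time and is no camera call.
- env.hand_in(): hands the job in, once; it reports no verdict.
Trained networks look in the newest picture that a camera, given by its name, has taken for a name from the list of things; names that differ only in an ending like _2 or _b are one class to them, and where a whole thing is asked for, a point or a joint stands for the part that bears it (a point fixed in the world has none). Each returns a list of dicts, best first, with "conf" (0 to 1); they miss things now and then, are a little off and sometimes report something else, mostly with a low value. They report only what shows in the picture. A call takes as long as a camera call. They do not tell look-alikes from the thing itself.
- finder.regions_of(camera, name): "pixels" (420x560 bool, what is visible of it) and "point" ([column, row] in pixels, amid what is visible of it).
The state is a dict: "clock": time; "joint_pos": joint angles; "qvel": joint speeds; "tau": joint torques, N m; "tcp_pos": TCP position; "orientation": TCP orientation; "wrist_force": force on the tool from outside, world axes, zero at the start; "ft_torque": the same for the moment, N m; "finger_gap": finger opening in m.
Only numpy, scipy, OpenCV 4.12 (cv2) and the standard library are available. Lean on these libraries where they do the work, as an engineer would, in place of code of your own. Each camera call takes 0.05 s, during which the arm holds its last target.

## Working session

There is one attempt and no reset: what is moved stays moved. The work goes in short steps, Python scripts to look and compute and a tool call to move; the robot and the scene stay as the last step left them, time stands still between calls to the robot, and variables do not carry over. Pictures are saved under pics/ and viewed, and the job is handed in when it is done.

Besides the shell and the picture viewer there is one more tool, called after "Emit:" as name(argument=value, ...) on one line, values as JSON. drive_tool: Moves the arm, as the interface text tells. Its arguments: {"type":"object","properties":{"moves":{"type":"array"},"squeeze":{"type":"number"}},"required":["moves"]}

```bash
mkdir -p pics; ls
python3 - <<'E'
from workcell import readout,cams,finder
import cv2,numpy as np
s=readout.get_state();print({k:np.round(v,3) for k,v in s.items()})
for c in("side","top"):
    im=cams.read_camera(c);cv2.imwrite(f"pics/{c}0.png",im)
    p=cams.camera_params(c);print(c,{k:np.round(v,3).tolist() for k,v in p.items()})
    for n in("large","medium","small"):
        for r in finder.regions_of(c,n):
            m=np.argwhere(r["pixels"]);print(n,round(r["conf"],2),np.round(r["point"]),m.min(0),m.max(0),len(m))
E
```

```text
pics
{'clock': np.float64(0.0), 'joint_pos': array([-1.461,  0.314,  0.045,  1.304,  0.   ,  1.431]), 'qvel': array([-0.   ,  0.002, -0.   , -0.003, -0.001,  0.001]), 'tau': array([-2.0000e-03, -4.8062e+01,  2.9853e+01,  1.9000e-02, -0.0000e+00,
       -0.0000e+00]), 'tcp_pos': array([ 0.142, -0.557,  0.23 ]), 'orientation': array([ 0.087,  0.702,  0.089, -0.702]), 'wrist_force': array([0.249, 0.244, 0.419]), 'ft_torque': array([-0.038, -0.012, -0.04 ]), 'finger_gap': np.float64(0.085)}
side {'mtx': [[509.508, 0.0, 276.39], [0.0, 509.508, 215.559], [0.0, 0.0, 1.0]], 'R': [[-0.956, -0.294, -0.004], [-0.199, 0.656, -0.728], [0.217, -0.695, -0.685]], 't': [0.548, 0.154, 0.843]}
large 0.81 [318. 158.] [119 291] [188 347] 2668
large 0.71 [339. 208.] [199 327] [215 352] 361
medium 0.79 [233. 254.] [231 215] [286 250] 1625
medium 0.69 [319. 156.] [119 292] [188 347] 2751
medium 0.67 [275. 215.] [192 261] [244 292] 1424
small 0.57 [274. 335.] [308 258] [367 287] 1424
top {'mtx': [[482.863, 0.0, 280.522], [0.0, 482.863, 204.859], [0.0, 0.0, 1.0]], 'R': [[0.022, -1.0, 0.018], [-0.996, -0.024, -0.086], [0.087, -0.016, -0.996]], 't': [-0.023, 0.582, 1.232]}
large 0.77 [359. 225.] [202 339] [242 381] 1399
medium 0.7 [233. 186.] [178 220] [201 243] 443
medium 0.68 [277. 210.] [194 266] [217 289] 453
small 0.64 [176. 230.] [224 165] [240 186] 285
```

View pics/side0.png

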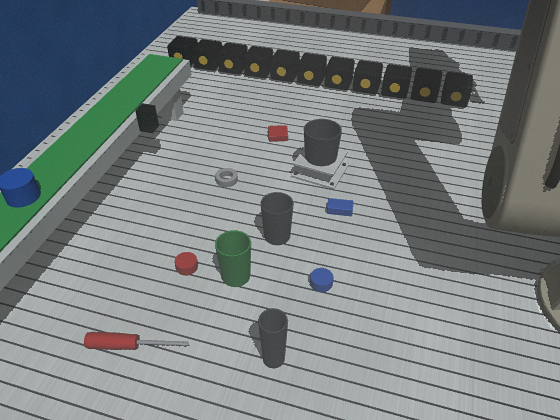

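View pics/top0.png

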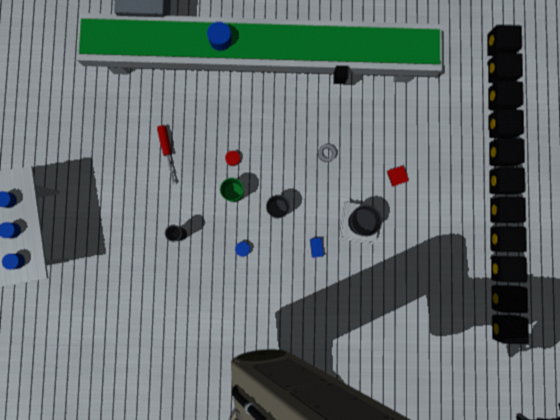

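Candidates in the side view: the grey cup at (276,218) is the medium, and the green one at (233,258) is a look-alike to leave alone. The grey cup at (322,143) on the bracket is the large, and the thin grey one at (273,338) is the small. Top view: medium (278,206), green (232,189), large (364,221), small (175,232). The finder's side "medium" hits also include the green cup and the large one, so I'll choose by pixel. Next I'll fit the cup models to the masks.

```bash
cat > h.py <<'E'
from workcell import readout,cams,finder
import cv2,numpy as np
from scipy.optimize import minimize
from scipy.spatial.transform import Rotation as Rn
DIM={"large":(40,110,34,39),"medium":(0,85,25,30),"small":(0,100,17,21)}
def proj(c,X):
    p=cams.camera_params(c);Y=np.asarray(X)@np.array(p["R"]).T+np.array(p["t"]);u=Y@np.array(p["mtx"]).T
    return u[:,:2]/u[:,2:]
def ray(c,px,z):
    p=cams.camera_params(c);R=np.array(p["R"]);o=-R.T@np.array(p["t"]);d=R.T@np.linalg.solve(p["mtx"],[px[0],px[1],1])
    return o+d*(z-o[2])/d[2]
def rings(n,xy,z0=0.):
    a=np.linspace(0,2*np.pi,60);z1,z2,r1,r2=np.array(DIM[n])/1e3
    return [np.c_[xy[0]+r*np.cos(a),xy[1]+r*np.sin(a),0*a+z+z0] for z,r in((z1,r1),(z2,r2))]
def sil(c,n,xy,S=4,z0=0.):
    m=np.zeros((420*S,560*S),np.uint8)
    h=cv2.convexHull(proj(c,np.vstack(rings(n,xy,z0))).astype(np.float32))
    cv2.fillConvexPoly(m,np.round((h+.5)*S).astype(np.int32),1);return cv2.resize(m.astype(np.float32),(560,420),interpolation=cv2.INTER_AREA)
def mask(c,n,near):
    rs=[r for r in finder.regions_of(c,n) if np.hypot(*(np.array(r["point"])-near))<25]
    return rs[0] if rs else None
def fit(c,n,m,xy0,z0=0.):
    f=lambda q:(lambda s:1-np.minimum(s,m).sum()/np.maximum(s,m).sum())(sil(c,n,q,z0=z0))
    r=minimize(f,xy0,method="Nelder-Mead",options=dict(initial_simplex=np.array(xy0)+[[0,0],[.01,0],[0,.01]],xatol=2e-4,fatol=1e-4));return r.x,1-r.fun
E
python3 - <<'E'
from h import *
near={"side":dict(large=(322,150),medium=(276,218),small=(273,338)),"top":dict(large=(362,222),medium=(278,206),small=(175,232))}
R=Rn.from_quat(readout.get_state()["orientation"],scalar_first=True).as_matrix();print(R.round(3))
for c in near:
    im=cams.read_camera(c)
    for n in near[c]:
        r=mask(c,n,near[c][n])
        if r is None: print("none",c,n);continue
        x0=ray(c,r["point"],.06)[:2]
        x,q=fit(c,n,r["pixels"].astype(np.float32),x0)
        print(c,n,x0.round(4),x.round(4),round(q,3),"reach",np.hypot(*x).round(3))
        for g in rings(n,x): cv2.polylines(im,[np.round(proj(c,g)).astype(int)],1,(0,255,255),1)
    x=ray(c,(233,258) if c=="side" else (232,189),.04);print("green",x.round(3))
    o=im[90:390,190:390] if c=="side" else im[140:260,140:400]
    cv2.imwrite(f"pics/fit_{c}.png",cv2.resize(o,None,fx=2.0 if c=="side" else 3,fy=2.0 if c=="side" else 3,interpolation=cv2.INTER_CUBIC))
E
```

```text
[[-0.     0.247 -0.969]
 [ 0.    -0.969 -0.247]
 [-1.    -0.    -0.   ]]
side large [ 0.5377 -0.1848] [ 0.5291 -0.1601] 0.595 reach 0.553
side medium [0.5714 0.0064] [ 0.5744 -0.0038] 0.964 reach 0.574
none side small
green [0.618 0.108 0.04 ]
none top large
top medium [ 0.5722 -0.002 ] [ 0.5756 -0.0011] 0.958 reach 0.576
top small [0.5064 0.2463] [0.5031 0.2517] 0.878 reach 0.563
green [0.619 0.116 0.04 ]
```

Run:
```python
from h import *
near={"side":dict(large=(322,143),small=(273,338)),"top":dict(large=(364,221),small=(175,232))}
for c in near:
    im=cams.read_camera(c);o=im.copy()
    for n in near[c]:
        x0=ray(c,near[c][n],.07)[:2]
        m=mask(c,n,near[c][n])
        m0=m["pixels"] if m else None
        # dark neutral pixels inside neighbourhood; keep component at seed
        d=(im.max(2)<95)
        k=sil(c,n,x0,z0=0)>0; k=cv2.dilate(k.astype(np.uint8),np.ones((15,15)))>0
        d&=k
        _,l=cv2.connectedComponents(d.astype(np.uint8),connectivity=4)
        d=l==np.bincount(l[d]).argmax()
        for nm,mm in(("net",m0),("dark",d)):
            if mm is None: continue
            x,q=fit(c,n,mm.astype(np.float32),x0);print(c,n,nm,x.round(4),round(q,3))
        for g in rings(n,x): cv2.polylines(o,[np.round(proj(c,g)).astype(int)],1,(0,255,255),1)
    x=[.575,-.0025]
    for g in rings("medium",x): cv2.polylines(o,[np.round(proj(c,g)).astype(int)],1,(0,255,255),1)
    o=o[90:390,190:390] if c=="side" else o[140:260,140:400]
    cv2.imwrite(f"pics/fit2_{c}.png",cv2.resize(o,None,fx=2.0 if c=="side" else 3,fy=2.0 if c=="side" else 3,interpolation=cv2.INTER_CUBIC))
```

```text
side large net [ 0.5244 -0.1595] 0.598
side large dark [ 0.5435 -0.2195] 0.942
side small net [0.5021 0.2503] 0.948
side small dark [0.5027 0.2498] 0.901
top large net [ 0.538  -0.2089] 0.606
top large dark [ 0.5471 -0.2205] 0.699
top small net [0.5034 0.2519] 0.916
top small dark [0.5031 0.2502] 0.642
```

View pics/fit2_side.png

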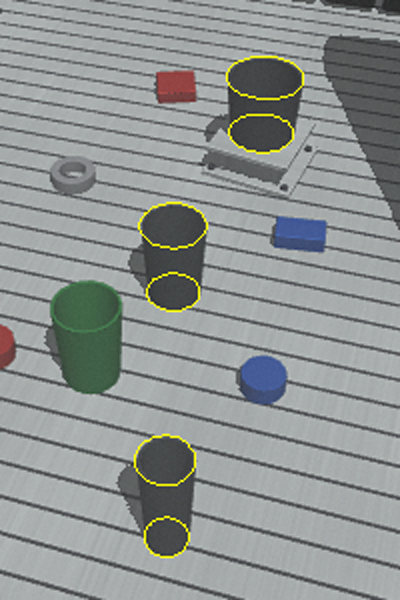

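View pics/fit2_top.png

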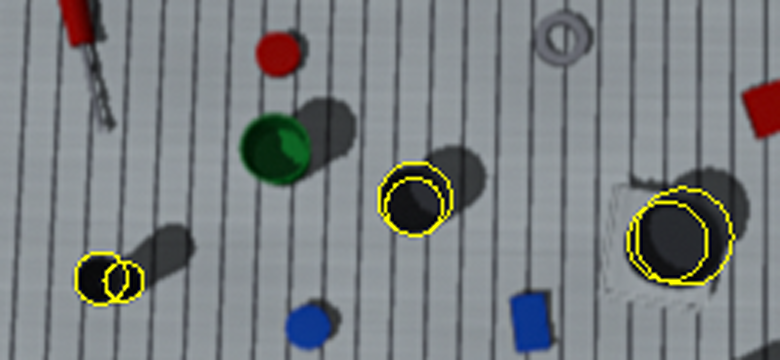

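The overlays sit well on the medium and small cups in both views. The top-view fit of the large cup was pulled off by its shadow, so I'll check the side estimate against a close top crop.

Run:
```python
from h import *
im=cams.read_camera("top");S=8;x0,y0,w,hh=325,190,80,65
o=cv2.resize(im[y0:y0+hh,x0:x0+w],None,fx=S,fy=S,interpolation=cv2.INTER_CUBIC);o=cv2.convertScaleAbs(o,alpha=1.8)
for x,col in(((.5435,-.2195),(0,255,255)),((.5435,-.215),(255,0,255))):
    g=rings("large",x)[1]; cv2.polylines(o,[np.round((proj("top",g)-[x0,y0]+.5)*S).astype(int)],1,col,1)
cv2.imwrite("pics/lt.png",o)
```

```text
(no output)
```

View pics/lt.png

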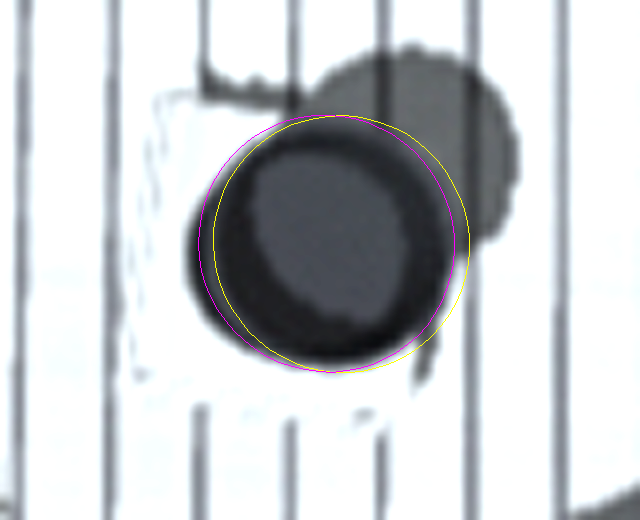

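Relative to the medium, the large cup is at (-0.031,-0.216) from the side view and about (-0.0325,-0.2135) from the top view. They agree to 2 mm, against 10 mm of clearance. I'm using medium (.575,-.0025), large (.543,-.217) and small (.503,.251), all within reach. I'll move above the medium and turn the jaws to world x, away from the green cup.

Emit:
drive_tool(moves=[[[0,-0.43,-0.557,-1.317,0,0,0],[0,-0.43,-0.557,-1.317,0,0,0],[0,-0.43,-0.557,-1.317,0,0,0],[0,-0.43,-0.557,-1.317,0,0,0],[0,-0.43,-0.557,-1.317,0,0,0]]], squeeze=30)

```text
clock: 1.78
tcp_pos: [0.3356, -0.3095, 0.2316]
orientation: [0.398, 0.585, 0.397, -0.585]
wrist_force: [1.1, -0.7, -1.0]
finger_gap: 0.0854
```

```bash
cat > go.py <<'E'
import sys
from h import *
def rel(x,y,z):
    s=readout.get_state();R=Rn.from_quat(s["orientation"],scalar_first=True).as_matrix()
    D=np.array([[0,1,0],[0,0,-1],[-1,0,0]]).astype(float)
    print("t",round(float(s["clock"]),2),"p",s["tcp_pos"].round(4),"gap",round(float(s["finger_gap"]),4),"F",s["wrist_force"].round(1),"q",s["joint_pos"].round(2))
    print("shift",(R.T@(np.array([x,y,z])-s["tcp_pos"])).round(4),"turn",Rn.from_matrix(R.T@D).as_rotvec().round(4))
if __name__=="__main__": rel(*map(float,sys.argv[1:4]))
E
python3 go.py .575 -.0025 .2
```

```text
t 1.77 p [ 0.3356 -0.3095  0.2316] gap 0.0854 F [ 1.1 -0.7 -1. ] q [-0.92  0.08 -0.24  1.25  0.    1.03]
shift [ 0.0315  0.1092 -0.3737] turn [-0.3778  0.0007 -0.0009]
```

Emit:
drive_tool(moves=[[[0.03,0.109,-0.374,-0.378,0,0,0],[0.03,0.109,-0.374,-0.378,0,0,0],[0.03,0.109,-0.374,-0.378,0,0,0],[0.03,0.109,-0.374,-0.378,0,0,0],[0.03,0.109,-0.374,-0.378,0,0,0]]])

```text
clock: 2.4
tcp_pos: [0.5271, -0.0633, 0.2077]
orientation: [0.501, 0.5, 0.499, -0.5]
wrist_force: [0.8, -0.3, 0.5]
finger_gap: 0.0852
```

```bash
python3 go.py .575 -.0025 .13
```

```text
t 2.4 p [ 0.5271 -0.0633  0.2077] gap 0.0852 F [ 0.8 -0.3  0.5] q [-0.27  0.23 -0.12  1.22 -0.    1.3 ]
shift [ 0.0777  0.0478 -0.0608] turn [ 0.0003  0.0014 -0.0017]
```

Emit:
drive_tool(moves=[[[0.03,0.048,-0.061,0,0,0,0],[0.06,0.048,-0.061,0,0,0,0],[0.078,0.048,-0.061,0,0,0,0],[0.078,0.048,-0.061,0,0,0,0],[0.078,0.048,-0.061,0,0,0,0]]])

```text
clock: 3.02
tcp_pos: [0.5757, -0.0027, 0.1306]
orientation: [0.501, 0.5, 0.499, -0.5]
wrist_force: [0.2, -0.1, 0.9]
finger_gap: 0.0854
```

```bash
python3 go.py .575 -.0025 .052
python3 - <<'E'
from h import *
for c,(a,b,d,e) in dict(side=(150,290,200,360),top=(160,260,200,400)).items():
    im=cams.read_camera(c);p=proj(c,[readout.get_state()["tcp_pos"]])[0];print(p)
    cv2.imwrite(f"pics/a_{c}.png",cv2.resize(im[a:b,d:e],None,fx=4,fy=4))
E
```

```text
t 3.02 p [ 0.5757 -0.0027  0.1306] gap 0.0854 F [ 0.2 -0.1  0.9] q [-0.14  0.36 -0.14  1.07 -0.    1.43]
shift [ 0.0786 -0.0009 -0.0003] turn [-0.0001  0.0015 -0.0028]
[275.3439717  182.02042569]
[278.38609817 203.6840872 ]
```

View pics/a_side.png

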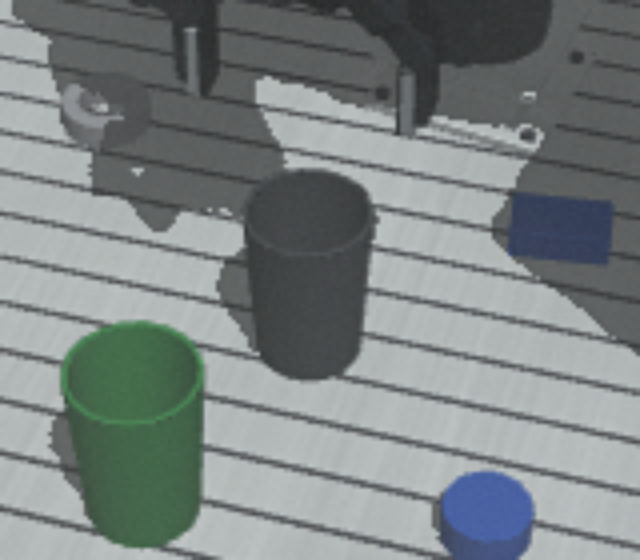

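The crop shows the grey medium cup at about (276,218), upright, with the open fingers straddling it above and behind. The green cup is clear of them. Going down, then closing.

Emit:
drive_tool(moves=[[[0.03,-0.001,0,0,0.0015,-0.0028,0],[0.06,-0.001,0,0,0.0015,-0.0028,0],[0.075,-0.001,0,0,0.0015,-0.0028,0],[0.075,-0.001,0,0,0.0015,-0.0028,0],[0.075,-0.001,0,0,0.0015,-0.0028,20]]])

```text
clock: 3.75
tcp_pos: [0.5763, -0.0033, 0.0575]
orientation: [0.501, 0.501, 0.499, -0.499]
wrist_force: [1.0, -0.2, 0.3]
finger_gap: 0.0786
```

Emit:
drive_tool(moves=[[[0,0,0,0,0,0,60],[0,0,0,0,0,0,90],[0,0,0,0,0,0,120],[0,0,0,0,0,0,150],[0,0,0,0,0,0,150]]], squeeze=30)

```text
clock: 4.38
tcp_pos: [0.5771, -0.0034, 0.0592]
orientation: [0.501, 0.501, 0.498, -0.499]
wrist_force: [-1.6, 0.2, 6.2]
finger_gap: 0.058
```

```bash
python3 go.py .575 -.0025 .2
```

```text
t 4.38 p [ 0.5771 -0.0034  0.0592] gap 0.058 F [-1.6  0.2  6.2] q [-0.14  0.42 -0.24  0.91 -0.    1.43]
shift [-0.1408 -0.0014 -0.0008] turn [-0.0006  0.001  -0.0056]
```

Emit:
drive_tool(moves=[[[-0.02,-0.001,0,0,0,-0.0056,150],[-0.05,-0.001,0,0,0,-0.0056,150],[-0.09,-0.001,0,0,0,-0.0056,150],[-0.13,-0.001,0,0,0,-0.0056,150],[-0.15,-0.001,0,0,0,-0.0056,150]]])

```text
clock: 5.0
tcp_pos: [0.5764, -0.0034, 0.2123]
orientation: [0.501, 0.501, 0.498, -0.5]
wrist_force: [0.5, -1.0, -2.6]
finger_gap: 0.0581
```

```bash
python3 go.py .544 -.218 .212
python3 - <<'E'
from h import *
im=cams.read_camera("side");cv2.imwrite("pics/b_side.png",im)
E
```

```text
t 5.0 p [ 0.5764 -0.0034  0.2123] gap 0.0581 F [ 0.5 -1.  -2.6] q [-0.14  0.32  0.01  1.25 -0.    1.43]
shift [ 0.0005 -0.0323  0.2146] turn [-0.0006  0.0016 -0.0041]
```

View pics/b_side.png

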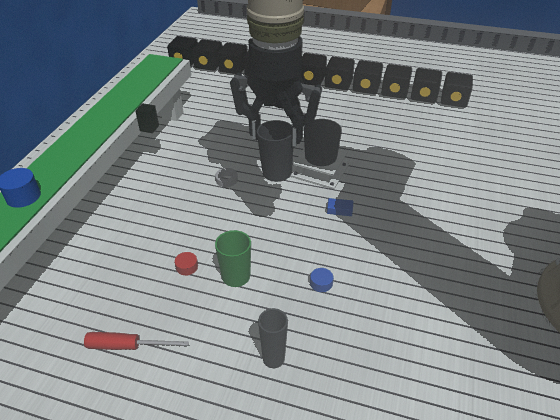

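The medium is held upright at (276,150) in the side view. Carrying it over the large cup.

Emit:
drive_tool(moves=[[[0,-0.006,0.04,0,0,-0.004,150],[0,-0.014,0.09,0,0,-0.004,150],[0,-0.021,0.14,0,0,-0.004,150],[0,-0.028,0.185,0,0,-0.004,150],[0,-0.032,0.215,0,0,-0.004,150]]])

```text
clock: 5.68
tcp_pos: [0.5444, -0.2204, 0.214]
orientation: [0.501, 0.501, 0.498, -0.5]
wrist_force: [-0.7, 0.8, -2.1]
finger_gap: 0.0582
```

```bash
python3 go.py .544 -.218 .18
python3 - <<'E'
from h import *
for c,(a,b,d,e) in dict(side=(60,200,220,420),top=(160,280,290,450)).items():
    im=cams.read_camera(c)
    s=readout.get_state();z=s["tcp_pos"][2]-.0592
    o=cv2.resize(im[a:b,d:e],None,fx=4,fy=4)
    for n,xy,z0,col in(("large",(.544,-.218),0,(0,255,255)),("medium",s["tcp_pos"][:2],z,(255,0,255))):
        for g in rings(n,xy,z0): cv2.polylines(o,[np.round((proj(c,g)-[d,a]+.5)*4).astype(int)],1,col,1)
    cv2.imwrite(f"pics/c_{c}.png",o)
E
```

```text
t 5.67 p [ 0.5444 -0.2204  0.214 ] gap 0.0582 F [-0.7  0.8 -2.1] q [-0.52  0.34  0.04  1.27 -0.    1.05]
shift [ 0.034  -0.0004 -0.0025] turn [-0.0021  0.002  -0.0024]
```

View pics/c_side.png

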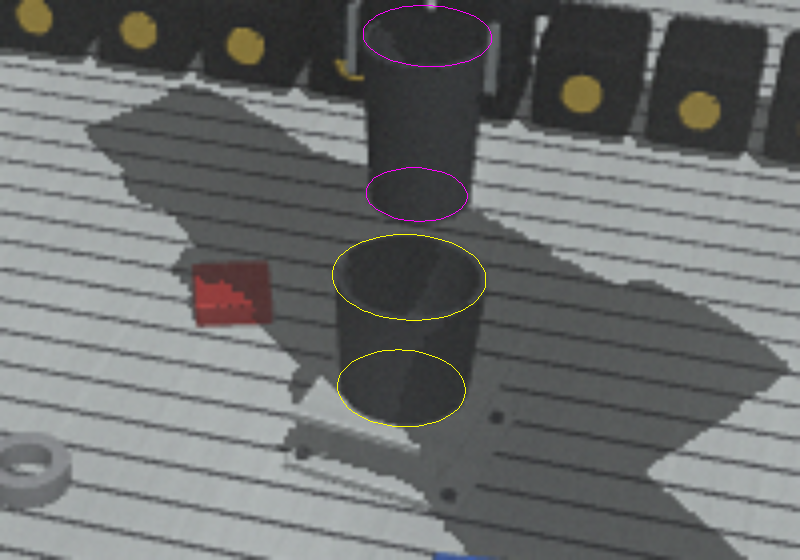

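View pics/c_top.png

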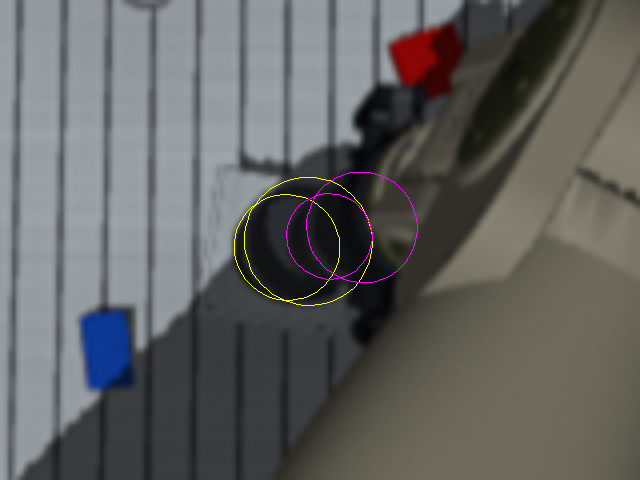

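Both overlays match within about 2 mm and the cup is over the mouth. I'll shift about 3 mm in +y and lower it.

Emit:
drive_tool(moves=[[[0.01,0,-0.0035,-0.002,0.002,-0.0024,150],[0.02,0,-0.0035,-0.002,0.002,-0.0024,150],[0.035,0,-0.0035,-0.002,0.002,-0.0024,150],[0.05,0,-0.0035,-0.002,0.002,-0.0024,150],[0.06,0,-0.0035,-0.002,0.002,-0.0024,150]]])

```text
clock: 6.4
tcp_pos: [0.5441, -0.2175, 0.1522]
orientation: [-0.499, -0.5, -0.5, 0.501]
wrist_force: [1.0, 0.2, -0.8]
finger_gap: 0.0585
```

```bash
python3 go.py .5445 -.217 .130
python3 - <<'E'
from h import *
for c,(a,b,d,e) in dict(side=(60,200,220,420)).items():
    im=cams.read_camera(c)
    cv2.imwrite(f"pics/d_{c}.png",cv2.convertScaleAbs(cv2.resize(im[a:b,d:e],None,fx=4,fy=4),alpha=1.8))
E
```

```text
t 6.4 p [ 0.5441 -0.2175  0.1522] gap 0.0585 F [ 1.   0.2 -0.8] q [-0.52  0.37 -0.07  1.13 -0.    1.06]
shift [ 0.0222  0.0004 -0.0005] turn [-0.002  -0.      0.0014]
```

View pics/d_side.png

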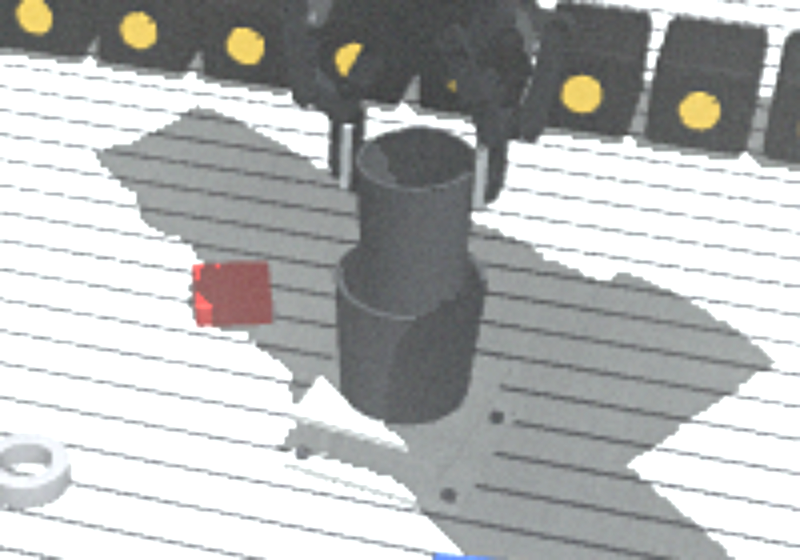

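The medium has entered the mouth freely and is centred. Lowering slowly to just above the floor.

Emit:
drive_tool(moves=[[[0.006,0,0,-0.002,0,0.0014,150],[0.012,0,0,-0.002,0,0.0014,150],[0.018,0,0,-0.002,0,0.0014,150],[0.023,0,0,-0.002,0,0.0014,150],[0.0245,0,0,-0.002,0,0.0014,150]]])

```text
clock: 7.08
tcp_pos: [0.5434, -0.2173, 0.1263]
orientation: [0.499, 0.5, 0.501, -0.5]
wrist_force: [-0.5, -0.7, -1.4]
finger_gap: 0.0584
```

Emit:
drive_tool(moves=[[[0.001,0,0,0,0,0,150],[0.002,0,0,0,0,0,150],[0.003,0,0,0,0,0,150],[0.004,0,0,0,0,0,150],[0.004,0,0,0,0,0,150]]])

```text
clock: 7.7
tcp_pos: [0.5436, -0.2178, 0.1243]
orientation: [-0.5, -0.5, -0.5, 0.5]
wrist_force: [-4.6, -0.0, 9.0]
finger_gap: 0.0583
```

Contact at TCP z 0.1243, where 0.1242 was expected, with 9 N. It's seated, so I'll release and retreat.

Emit:
drive_tool(moves=[[[0,0,0,0,0,0,110],[0,0,0,0,0,0,70],[0,0,0,0,0,0,30],[0,0,0,0,0,0,0],[0,0,0,0,0,0,0]]])

```text
clock: 8.32
tcp_pos: [0.5436, -0.2178, 0.1242]
orientation: [-0.5, -0.5, -0.5, 0.5]
wrist_force: [-1.0, 0.6, -0.3]
finger_gap: 0.0851
```

Emit:
drive_tool(moves=[[[-0.02,0,0,0,0,0,0],[-0.05,0,0,0,0,0,0],[-0.08,0,0,0,0,0,0],[-0.11,0,0,0,0,0,0],[-0.12,0,0,0,0,0,0]]])

```text
clock: 8.95
tcp_pos: [0.5445, -0.2181, 0.2461]
orientation: [0.501, 0.5, 0.499, -0.5]
wrist_force: [0.2, -0.8, 0.1]
finger_gap: 0.0857
```

```bash
python3 go.py .504 .2505 .20
```

```text
t 8.95 p [ 0.5445 -0.2181  0.2461] gap 0.0857 F [ 0.2 -0.8  0.1] q [-0.52  0.33  0.11  1.34 -0.    1.05]
shift [ 0.0451 -0.0408 -0.4687] turn [-0.0004  0.0021 -0.0024]
```

Emit:
drive_tool(moves=[[[0,-0.04,-0.469,0,0,0,0],[0,-0.04,-0.469,0,0,0,0],[0,-0.04,-0.469,0,0,0,0],[0,-0.04,-0.469,0,0,0,0],[0,-0.04,-0.469,0,0,0,0]]])

```text
clock: 9.57
tcp_pos: [0.517, 0.0956, 0.2438]
orientation: [0.501, 0.5, 0.499, -0.5]
wrist_force: [1.0, 0.2, -0.2]
finger_gap: 0.0855
```

```bash
python3 go.py .504 .2505 .15;  python3 - <<'E'
from h import *
for c,(a,b,d,e) in dict(side=(60,200,220,420),top=(160,280,290,450)).items():
    im=cams.read_camera(c)
    if c=="top":cv2.imwrite("pics/e_topfull.png",im)
    cv2.imwrite(f"pics/e_{c}.png",cv2.convertScaleAbs(cv2.resize(im[a:b,d:e],None,fx=4,fy=4),alpha=1.8))
E
```

```text
t 9.57 p [0.517  0.0956 0.2438] gap 0.0855 F [ 1.   0.2 -0.2] q [ 0.03  0.21 -0.06  1.3  -0.    1.6 ]
shift [ 0.0935 -0.0132 -0.1551] turn [-0.0006  0.0021 -0.0015]
```

View pics/e_side.png

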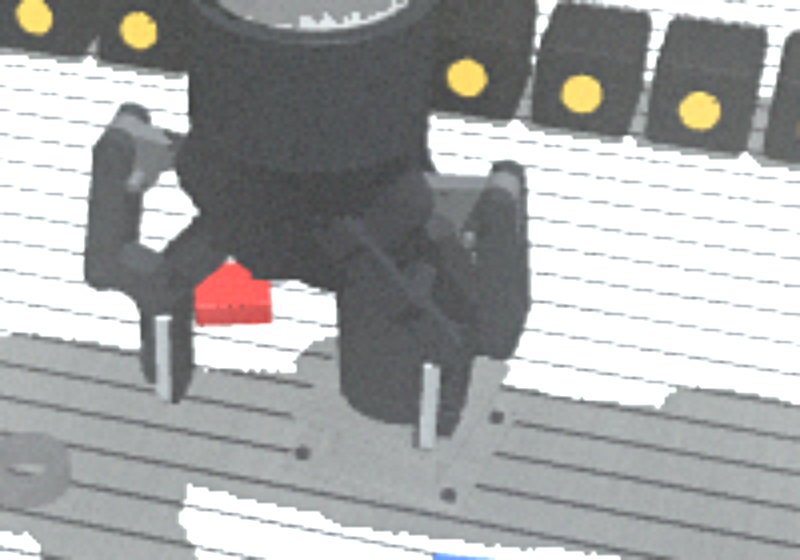

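View pics/e_top.png

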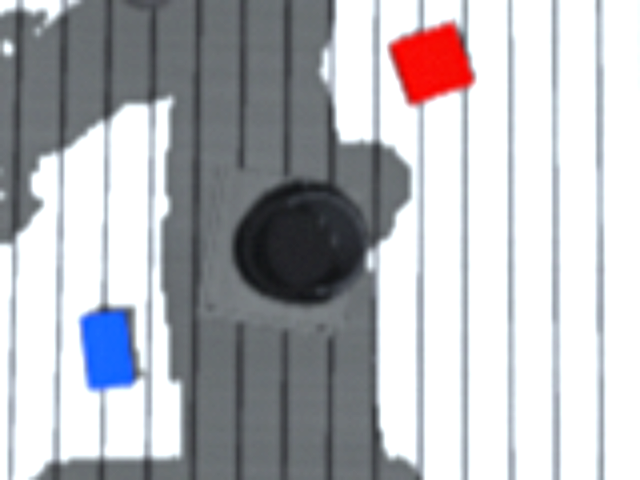

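In the top view the medium sits inside the large cup at crop (300,240). On to the small cup.

Emit:
drive_tool(moves=[[[0.01,-0.013,-0.06,0,0.002,-0.0015,0],[0.03,-0.013,-0.12,0,0.002,-0.0015,0],[0.06,-0.013,-0.155,0,0.002,-0.0015,0],[0.09,-0.013,-0.155,0,0.002,-0.0015,0],[0.093,-0.013,-0.155,0,0.002,-0.0015,0]]])

```text
clock: 10.3
tcp_pos: [0.4999, 0.2531, 0.1476]
orientation: [0.5, 0.496, 0.503, -0.5]
wrist_force: [-0.6, 0.4, -0.3]
finger_gap: 0.0853
```

```bash
python3 go.py .504 .2505 .068;  python3 - <<'E'
from h import *
im=cams.read_camera("side")
cv2.imwrite(f"pics/f.png",cv2.convertScaleAbs(cv2.resize(im[220:380,180:380],None,fx=3,fy=3),alpha=1.5))
im=cams.read_camera("top")
cv2.imwrite(f"pics/ft.png",cv2.convertScaleAbs(cv2.resize(im[160:300,100:300],None,fx=3,fy=3),alpha=1.5))
E
```

```text
t 10.3 p [0.4999 0.2531 0.1476] gap 0.0853 F [-0.6  0.4 -0.3] q [ 0.32  0.33 -0.14  1.11  0.    1.89]
shift [0.0796 0.0046 0.0026] turn [0.0079 0.0007 0.0067]
```

View pics/f.png

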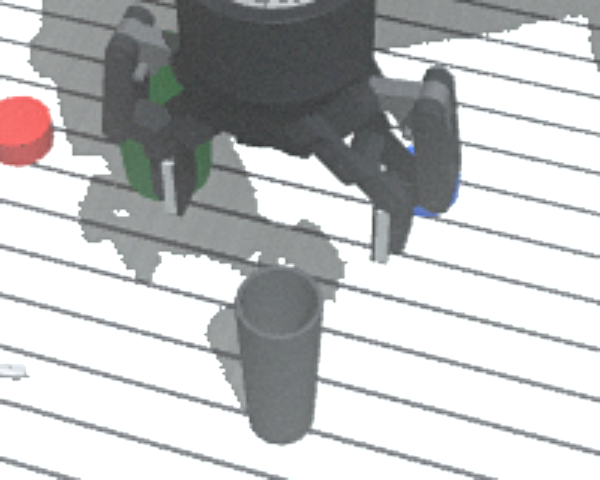

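The small cup stands at about (273,338), between the fingers' spread and clear of its neighbours. Going down and closing.

Emit:
drive_tool(moves=[[[0.02,0.0045,0.0025,0.008,0.001,0.0067,0],[0.045,0.0045,0.0025,0.008,0.001,0.0067,0],[0.07,0.0045,0.0025,0.008,0.001,0.0067,0],[0.078,0.0045,0.0025,0.008,0.001,0.0067,0],[0.078,0.0045,0.0025,0.008,0.001,0.0067,20]]])

```text
clock: 11.02
tcp_pos: [0.5069, 0.2503, 0.0732]
orientation: [0.5, 0.502, 0.499, -0.499]
wrist_force: [0.3, -0.3, 0.4]
finger_gap: 0.0786
```

Emit:
drive_tool(moves=[[[0,0,0,0,0,0,70],[0,0,0,0,0,0,110],[0,0,0,0,0,0,140],[0,0,0,0,0,0,180],[0,0,0,0,0,0,180]]], squeeze=30)

```text
clock: 11.65
tcp_pos: [0.5071, 0.2506, 0.0742]
orientation: [0.5, 0.503, 0.499, -0.498]
wrist_force: [-1.1, -0.5, 6.0]
finger_gap: 0.0402
```

```bash
python3 go.py .504 .2505 .25
```

```text
t 11.65 p [0.5071 0.2506 0.0742] gap 0.0402 F [-1.1 -0.5  6. ] q [ 0.32  0.38 -0.25  0.93  0.    1.89]
shift [-0.1759 -0.002  -0.0004] turn [-0.0021 -0.0027 -0.0062]
```

Emit:
drive_tool(moves=[[[-0.02,-0.002,0,-0.002,-0.0027,-0.0062,180],[-0.05,-0.002,0,-0.002,-0.0027,-0.0062,180],[-0.1,-0.002,0,-0.002,-0.0027,-0.0062,180],[-0.15,-0.002,0,-0.002,-0.0027,-0.0062,180],[-0.185,-0.002,0,-0.002,-0.0027,-0.0062,180]]])

```text
clock: 12.28
tcp_pos: [0.5044, 0.2503, 0.2615]
orientation: [0.5, 0.501, 0.5, -0.499]
wrist_force: [0.2, -0.2, -0.8]
finger_gap: 0.04
```

```bash
python3 go.py .5436 -.2173 .26;  python3 - <<'E'
from h import *
for c,(a,b,d,e) in dict(side=(60,260,200,400),top=(160,260,290,450)).items():
    im=cams.read_camera(c);o=cv2.convertScaleAbs(cv2.resize(im[a:b,d:e],None,fx=3,fy=3),alpha=1.5)
    for n,xy,z0,col in(("large",(.5436,-.217),0,(0,255,255)),("medium",(.5436,-.217),.065,(255,0,255))):
        for g in rings(n,xy,z0)[1:]: cv2.polylines(o,[np.round((proj(c,g)-[d,a]+.5)*3).astype(int)],1,col,1)
    cv2.imwrite(f"pics/g_{c}.png",o)
E
```

```text
t 12.28 p [0.5044 0.2503 0.2615] gap 0.04 F [ 0.2 -0.2 -0.8] q [ 0.32  0.28  0.08  1.36 -0.    1.89]
shift [0.0014 0.0392 0.4676] turn [ 0.     -0.0006 -0.0023]
```

View pics/g_side.png

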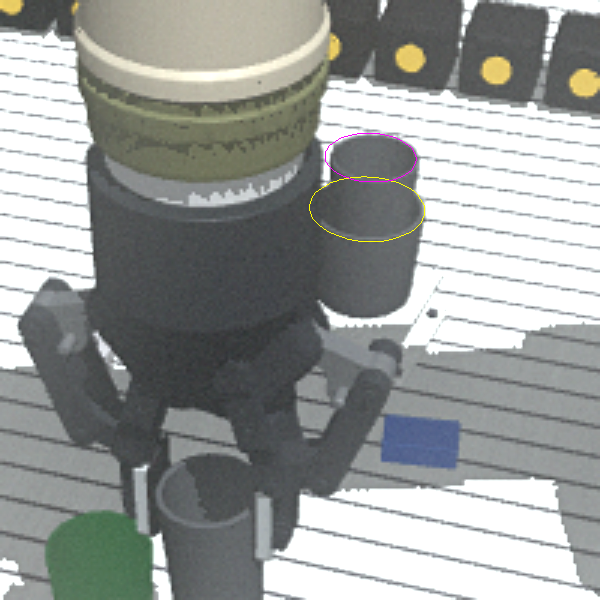

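View pics/g_top.png

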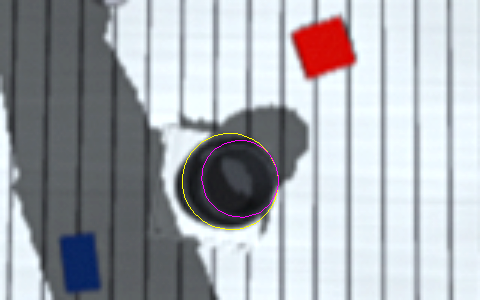

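The medium is seated upright and its predicted rim matches in both views to within about 2 mm. Carrying the small cup over.

Emit:
drive_tool(moves=[[[0,0.004,0.04,0,0,-0.002,180],[0,0.009,0.1,0,0,-0.002,180],[0,0.014,0.16,0,0,-0.002,180],[0,0.019,0.22,0,0,-0.002,180],[0,0.024,0.28,0,0,-0.002,180]]])

```text
clock: 13.0
tcp_pos: [0.5295, -0.0309, 0.262]
orientation: [0.501, 0.502, 0.5, -0.498]
wrist_force: [1.0, -0.1, -0.7]
finger_gap: 0.0399
```

```bash
python3 go.py .5436 -.2173 .26
```

```text
t 13.0 p [ 0.5295 -0.0309  0.262 ] gap 0.0399 F [ 1.  -0.1 -0.7] q [-0.21  0.22 -0.01  1.34  0.    1.36]
shift [0.0016 0.0141 0.1864] turn [ 0.0004 -0.0026 -0.0043]
```

Emit:
drive_tool(moves=[[[0,0.004,0.055,0,-0.0026,-0.004,180],[0,0.008,0.11,0,-0.0026,-0.004,180],[0,0.012,0.155,0,-0.0026,-0.004,180],[0,0.014,0.186,0,-0.0026,-0.004,180],[0,0.014,0.186,0,-0.0026,-0.004,180]]])

```text
clock: 13.62
tcp_pos: [0.543, -0.219, 0.2596]
orientation: [-0.499, -0.501, -0.5, 0.501]
wrist_force: [0.7, 0.6, -1.2]
finger_gap: 0.0399
```

```bash
python3 go.py .5436 -.2173 .21;  python3 - <<'E'
from h import *
z=readout.get_state()["tcp_pos"]
for c,(a,b,d,e) in dict(side=(40,200,220,420),top=(160,260,290,450)).items():
    im=cams.read_camera(c);o=cv2.convertScaleAbs(cv2.resize(im[a:b,d:e],None,fx=4,fy=4),alpha=1.6)
    for n,xy,z0,col in(("small",z[:2],z[2]-.0742,(0,255,255)),("medium",(.5436,-.217),.065,(255,0,255))):
        for g in rings(n,xy,z0): cv2.polylines(o,[np.round((proj(c,g)-[d,a]+.5)*4).astype(int)],1,col,1)
    cv2.imwrite(f"pics/h_{c}.png",o)
E
```

```text
t 13.62 p [ 0.543  -0.219   0.2596] gap 0.0399 F [ 0.7  0.6 -1.2] q [-0.52  0.33  0.14  1.38 -0.    1.05]
shift [ 0.0496  0.0007 -0.0016] turn [-0.003  -0.0009  0.0018]
```

View pics/h_side.png

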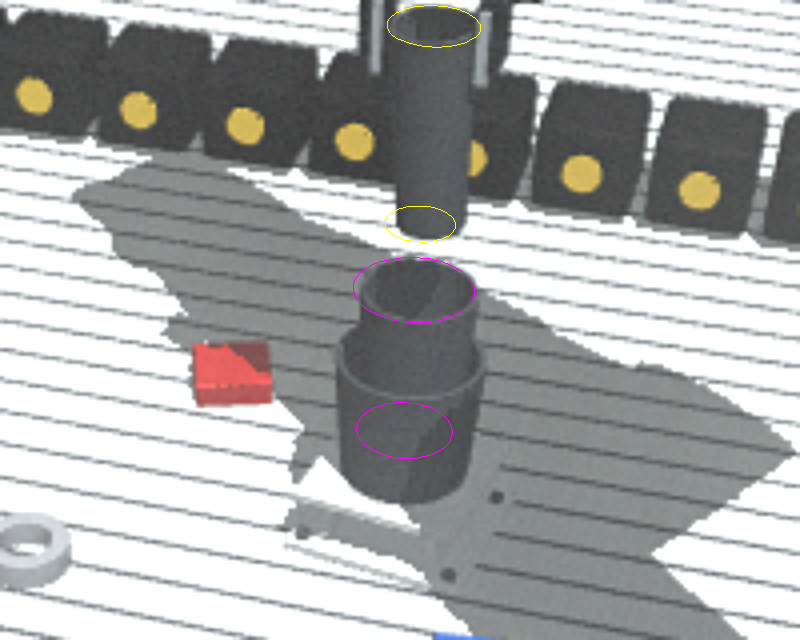

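The small cup hangs tilted about 3° in the jaws: its foot is at crop x 431 where 420 is expected, so it's off toward -x. I'll turn the tool to bring it plumb and look again.

Emit:
drive_tool(moves=[[[0,0,-0.0016,-0.003,-0.001,0.02,180],[0,0,-0.0016,-0.003,-0.001,0.04,180],[0,0,-0.0016,-0.003,-0.001,0.052,180],[0,0,-0.0016,-0.003,-0.001,0.052,180],[0,0,-0.0016,-0.003,-0.001,0.052,180]]])

```text
clock: 14.35
tcp_pos: [0.543, -0.2149, 0.2606]
orientation: [0.513, 0.512, 0.488, -0.486]
wrist_force: [0.1, 0.6, -0.1]
finger_gap: 0.0402
```

```bash
python3 go.py .5436 -.2173 .21;  python3 - <<'E'
from h import *
z=readout.get_state()["tcp_pos"]
for c,(a,b,d,e) in dict(side=(40,200,220,420),top=(160,260,290,450)).items():
    im=cams.read_camera(c);o=cv2.convertScaleAbs(cv2.resize(im[a:b,d:e],None,fx=4,fy=4),alpha=1.6)
    for n,xy,z0,col in(("small",z[:2],z[2]-.0742,(0,255,255)),("medium",(.5436,-.217),.065,(255,0,255))):
        for g in rings(n,xy,z0): cv2.polylines(o,[np.round((proj(c,g)-[d,a]+.5)*4).astype(int)],1,col,1)
    cv2.imwrite(f"pics/i_{c}.png",o)
E
```

```text
t 14.35 p [ 0.543  -0.2149  0.2606] gap 0.0402 F [ 0.1  0.6 -0.1] q [-0.53  0.29  0.08  1.32  0.03  1.04]
shift [ 0.0505 -0.002   0.0024] turn [ 0.0028 -0.0002 -0.0508]
```

View pics/i_side.png

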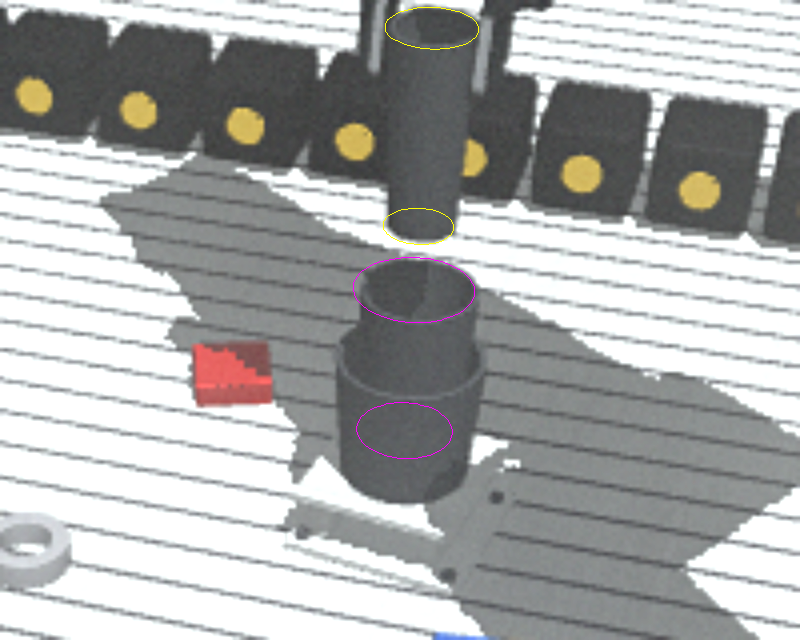

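View pics/i_top.png

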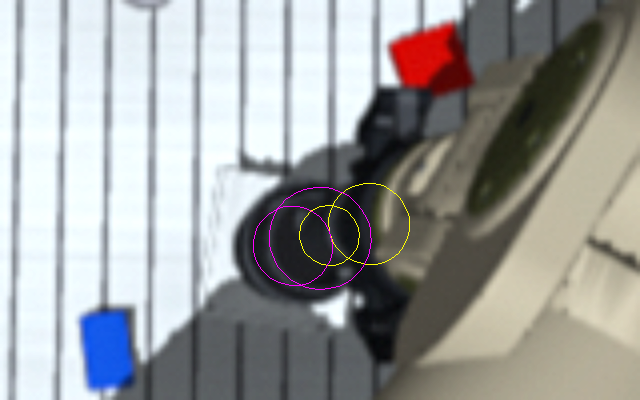

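The cup is now plumb: its foot is offset by the same 4 px as the medium, so the two are aligned in x. I'll lower it along the world vertical with a 2 mm y correction.

Emit:
drive_tool(moves=[[[0.01,0,0.0024,0.003,0,0,180],[0.02,0,0.0024,0.003,0,0,180],[0.035,-0.0012,0.0024,0.003,0,0,180],[0.048,-0.0018,0.0024,0.003,0,0,180],[0.056,-0.0022,0.0024,0.003,0,0,180]]])

```text
clock: 15.08
tcp_pos: [0.5432, -0.2171, 0.2028]
orientation: [0.512, 0.512, 0.488, -0.487]
wrist_force: [0.2, 0.5, -1.6]
finger_gap: 0.0399
```

```bash
python3 go.py .5436 -.2173 .168;  python3 - <<'E'
from h import *
for c,(a,b,d,e) in dict(side=(40,200,220,420)).items():
    im=cams.read_camera(c);o=cv2.convertScaleAbs(cv2.resize(im[a:b,d:e],None,fx=4,fy=4),alpha=1.8)
    cv2.imwrite(f"pics/j_{c}.png",o)
E
```

```text
t 15.07 p [ 0.5432 -0.2171  0.2028] gap 0.0399 F [ 0.2  0.5 -1.6] q [-0.53  0.3  -0.04  1.19  0.03  1.04]
shift [ 0.0348 -0.0013  0.0002] turn [-0.0003 -0.0014 -0.049 ]
```

View pics/j_side.png

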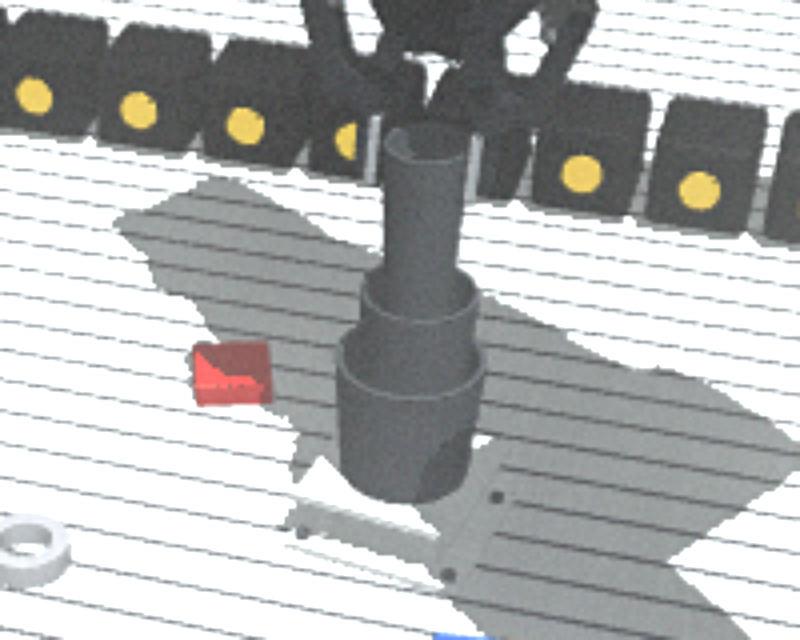

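The foot has entered the medium cup freely and is centred. Lowering slowly to the floor.

Emit:
drive_tool(moves=[[[0.008,-0.0004,0,0,0,0,180],[0.016,-0.0008,0,0,0,0,180],[0.024,-0.0012,0,0,0,0,180],[0.031,-0.0015,0,0,0,0,180],[0.034,-0.0017,0,0,0,0,180]]])

```text
clock: 15.75
tcp_pos: [0.5426, -0.2167, 0.1674]
orientation: [0.511, 0.512, 0.488, -0.488]
wrist_force: [0.1, 0.6, -0.3]
finger_gap: 0.0401
```

Emit:
drive_tool(moves=[[[0.001,0,0,0,0,0,180],[0.002,0,0,0,0,0,180],[0.003,0,0,0,0,0,180],[0.004,0,0,0,0,0,180],[0.004,0,0,0,0,0,180]]])

```text
clock: 16.38
tcp_pos: [0.5429, -0.2168, 0.1638]
orientation: [0.511, 0.512, 0.488, -0.487]
wrist_force: [0.2, 0.1, 0.7]
finger_gap: 0.04
```

Emit:
drive_tool(moves=[[[0.0005,0,0,0,0,0,180],[0.001,0,0,0,0,0,180],[0.0015,0,0,0,0,0,180],[0.002,0,0,0,0,0,180],[0.002,0,0,0,0,0,180]]])

```text
clock: 17.0
tcp_pos: [0.543, -0.217, 0.1637]
orientation: [0.512, 0.512, 0.488, -0.487]
wrist_force: [-4.0, 2.2, 11.8]
finger_gap: 0.0398
```

Contact at 0.1637, where 0.164 was expected, with 12 N. Releasing and retreating.

Emit:
drive_tool(moves=[[[0,0,0,0,0,0,130],[0,0,0,0,0,0,90],[0,0,0,0,0,0,50],[0,0,0,0,0,0,10],[0,0,0,0,0,0,0]]])

```text
clock: 17.62
tcp_pos: [0.543, -0.217, 0.1635]
orientation: [0.512, 0.512, 0.488, -0.488]
wrist_force: [0.2, -0.0, -0.6]
finger_gap: 0.0852
```

Emit:
drive_tool(moves=[[[-0.02,0.001,0,0,0,0,0],[-0.05,0.0025,0,0,0,0,0],[-0.08,0.004,0,0,0,0,0],[-0.11,0.0055,0,0,0,0,0],[-0.13,0.0065,0,0,0,0,0]]])

```text
clock: 18.25
tcp_pos: [0.5435, -0.2173, 0.2953]
orientation: [0.512, 0.513, 0.487, -0.487]
wrist_force: [0.4, 1.0, -0.7]
finger_gap: 0.0851
```

Emit:
drive_tool(moves=[[[0,-0.02,-0.06,0,0,-0.05,0],[0,-0.06,-0.12,0,0,-0.05,0],[0,-0.1,-0.17,0,0,-0.05,0],[0,-0.12,-0.2,0,0,-0.05,0],[0,-0.12,-0.2,0,0,-0.05,0]]])

```text
clock: 18.88
tcp_pos: [0.4218, -0.0151, 0.2898]
orientation: [0.501, 0.499, 0.501, -0.499]
wrist_force: [-0.3, -0.7, 0.0]
finger_gap: 0.0852
```

```bash
python3 go.py .5 0 .2;  python3 - <<'E'
from h import *
for c,(a,b,d,e) in dict(side=(40,200,220,420),top=(160,260,290,450)).items():
    im=cams.read_camera(c);cv2.imwrite(f"pics/kf_{c}.png",im);o=cv2.convertScaleAbs(cv2.resize(im[a:b,d:e],None,fx=4,fy=4),alpha=1.8)
    for n,z0,col in(("small",.09,(0,255,255)),("medium",.065,(255,0,255)),("large",0,(0,255,0))):
        for g in rings(n,(.5428,-.218),z0)[1:]: cv2.polylines(o,[np.round((proj(c,g)-[d,a]+.5)*4).astype(int)],1,col,1)
    cv2.imwrite(f"pics/k_{c}.png",o)
E
```

```text
t 18.88 p [ 0.4218 -0.0151  0.2898] gap 0.0852 F [-0.3 -0.7  0. ] q [-0.23  0.   -0.18  1.38  0.    1.34]
shift [ 0.0899  0.0782 -0.0148] turn [ 0.0033 -0.0002 -0.0008]
```

View pics/k_side.png

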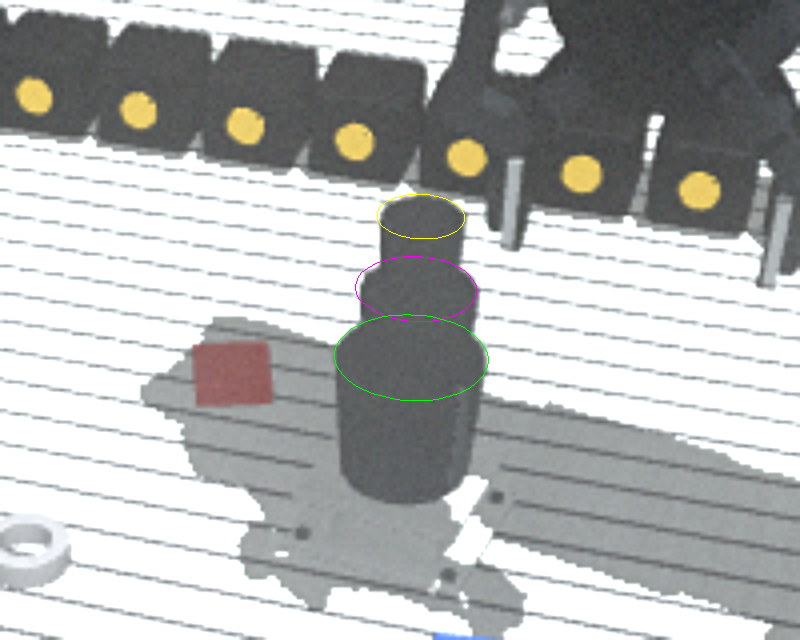

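View pics/kf_side.png

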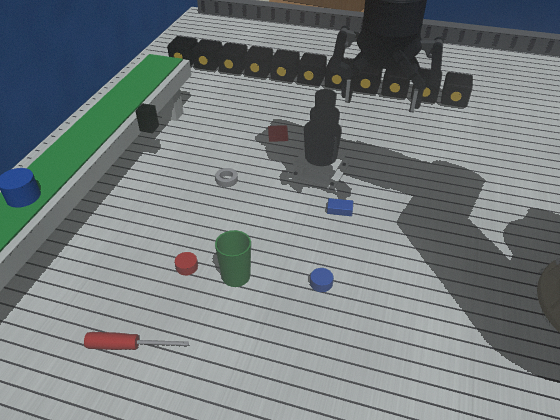

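View pics/kf_top.png

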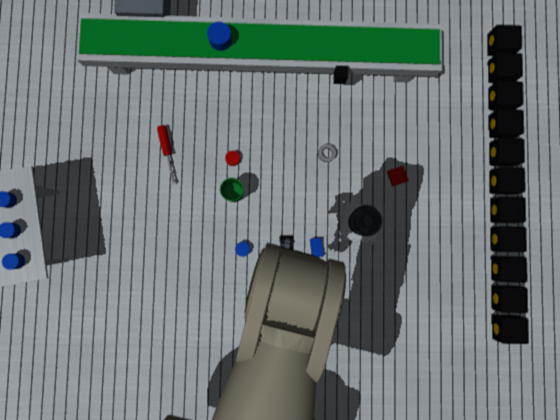

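The rims sit at their seated heights in the side view: small at crop (422,216), medium at (417,289) and large at (410,358). The stack is upright, the bystanders have not moved and the arm is clear. Handing in.

```bash
python3 -c "
from workcell import env,readout
print(env.hand_in());print(readout.get_state()['clock'])"
```

```text
the job is handed in; nothing more can be done
None
the job is handed in; nothing more can be done
```

The medium cup is seated in the large one and the small cup in the medium one, both upright. I handed the job in at about 19 s.

- **Seating:** Both cups were lowered slowly until they touched the floor. The medium touched at TCP height 0.1243 m (0.1242 expected, about 9 N). The small touched at 0.1637 m (0.164 expected, about 12 N).
- **Last pictures:** In the side view all three rims sit at their seated heights, within about 2 mm. The bystanders and the green look-alike are where they were, and the arm is clear.
- **Checks that disagreed:**
  - The two cameras differed by up to about 5 mm on the large cup's position. I used the offset from the medium to the large cup, which agreed to about 2 mm.
  - The finder's masks for the large cup were poor, so I placed that cup from its dark outline and close crops instead.
  - The small cup hung tilted about 3° in the jaws, and I straightened it before lowering it in.

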